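# Stand up the glue bottles in the storage chest and lock it

### The arm

A 7-joint arm with a two-finger parallel gripper is mounted at the origin on the work surface. World frame = base frame: x ahead of the robot, y to its left, z up, the work surface at z = 0. Lengths are in m, angles in rad, forces in N, time in s.
With the tool pointing down it reaches from about 0.4 to 0.85 m from the base axis. Payload 4.5 kg.
Tool frame: the origin (TCP) lies midway between the tips of the shut fingers; the grasp point (between the pads) lies 19 mm behind it; z points along the fingers, y is the line along which they close (so a half turn about z gives the same grasp; the last joint's range is limited). The gripper opens to 88 mm and grips with 3 to 60 N. Pads are 18 mm wide; open, the fingers measure 123 mm over their backs; the gripper's body (75 mm by 187 mm) begins 45 mm behind the grasp point.
Start: joints at [1.203, 0.689, -0.195, 1.565, 0.157, 0.902, -0.215], TCP at [0.244, -0.575, 0.239] pointing down, gripper open.
Joint ranges: [-3.01, 3.01], [-0.46, 2.08], [-1.47, 1.51], [0.13, 2.56], [-1, 4.14], [0.04, 2.09], [-2.66, 2.66]. Speed limits (rad/s): [2.57, 2.57, 3.14, 3.14, 3.14, 3.14, 3.14].

### API

Orientations are given as a unit quaternion [x, y, z, w].
In Python, from plant import r gives the robot as it stands. The module is installed in compiled form; this text tells all that it offers.
- The arm moves only by the tool step_arm, never from a script. Its argument "series" is a list of rows, each a list of 7 numbers: the shift along the world's x, y, z in mm, then the turn, a rotation vector about the world's x, y, z in rad, then the closure, from 0 (fully open) to 1 (shut). A call has 1 to 20 rows; each row shifts and turns the commanded pose from where the row before left it; what a row does not reach is not made up. A row lasts 1/10 s, in which the tool goes at most 50 mm and 8.59 degrees, less where a joint would pass 70% of its speed; a pose out of reach is approached as far as the arm can. A call is refused whole if a number of a shift passes 50 or a number of a turn 0.15, either way. A call with a gripper value outside its range is refused whole. The fingers move at their own pace and stop on an object; "force" is the grip in N (left out, the last holds). Time passes only in rows, so rows that do not move let the fingers close. It gives the time, the measured TCP pose, the force, the opening and the grip force at its end, in the units of the state.
- r.get_state(): the state, without advancing time (a new reading comes with each control period).
- r.snapshot(name): name is "scene" or "top"; returns (picture, depth): 420x560x3 uint8, blue, green, red; 420x560 float32, m along the optical axis (not along the pixel's ray), 0 where there is no reading.
- r.get_calibration(name): a dict with "intrinsics" (3x3 intrinsics, pixels), "pose" (4x4, takes a point from camera to world coordinates). Camera axes: x right, y up, looking along -z (the intrinsics and any distortion apply to the point x, -y, -z); pixel columns grow to the right and rows downward; lengths in m; the calibration is good to about 2 mm. A picture is of the moment at which its call begins. get_calibration takes no time and is no camera call.
- r.finish_job(): hands the job in; it is judged then, once.
The state is a dict: "clock": time; "q": joint angles; "qd": joint speeds; "joint_torque": joint torques, N m; "tool_pos": TCP position; "eef_rot": TCP orientation; "contact_force": force on the tool from outside, world axes, zero at the start; "moment": the same for the moment, N m; "opening": opening from 0.0 (shut) to 1.0 (fully open); "finger_force": force on a finger pad.
Only numpy, scipy, OpenCV 4.12 (cv2) and the standard library are available. Lean on these libraries where they do the work, as an engineer would, in place of code of your own. Each camera call takes 0.05 s, during which the arm holds its last target. There are 200 camera calls.

### The job

Swing the latch arm of the plywood storage chest clear of its lid and only then open the lid until it leans back past upright. Tip up every slim glue bottle that has fallen over in there so that it stands on its foot, without taking it out of the chest, stand the slim bottles left out on the mat in with them, then close the lid fully and swing the latch arm straight back over it. Leave everything else on the table where it is.

Things in the scene. Friction and masses are not known exactly. Their poses are not given: they have to be found in the camera images.
- chest: fixed narrow, deep plywood chest standing on the table. Origin at the centre of its underside; x axis runs from its front (latch and tab side) to its back (hinge side), y along its length to the left seen from the front, z up. Outside 148 mm (x) by 430 mm (y), rim 160 mm high, walls 10 mm thick (and a 14 mm batten along the outside of the back wall's top), so 128 mm (x) by 410 mm (y) inside.
- chest_floor (a point): centre of the chest's inner floor, 12 mm above its underside and 148 mm below the rim. Low dividers (5 mm thick, top 75 mm above the underside) part the inside into five cells side by side along the chest's y, 128 mm (x) wide; the three middle ones are 70 mm (y) long with centres 75 mm apart, the middle one centred here, the two end ones 90 mm long with centres 160 mm from here.
- lid (a joint): angle of the plywood lid, 0 shut, growing as it opens upwards and back, 2.4 rad at the stop. Stiff hinge: it stays where it is left. It takes about 5 N at the tab to lift.
- lid_tab (a point): middle of the flat finger tab that juts forward from the middle of the lid's front edge: 40 mm wide along the chest's y, 40 mm long (this point is 23 mm out from the lid's edge), 10 mm thick, at 166 mm height when shut. It turns with the lid about lid_hinge, 188 mm from the hinge line.
- lid_hinge (a point): point on the lid's hinge line, at the middle of the chest's length, 91 mm behind the chest's origin and 161 mm up; the hinge line runs along the chest's y axis. The lid is 10 mm thick and lies on top of the rim.
- latch (a joint): angle of the flat steel latch arm that turns level on a post at the front of the chest: 0 = straight back over the lid, locked; grows as it swings clockwise seen from above: 1.57 rad = along the chest's front, pointing right (chest -y), clear of the lid; 2.4 rad at its stop, pointing forward and right, out of the way. It stays where it is left and moves with less than 2 N.
- latch_knob (a point): where to grip the black upright finger post near the end of the latch arm: round, 18 mm dia, 36 mm tall, from 178 to 214 mm above the table; this point is on its axis at 200 mm, 62 mm from the arm's pivot axis.
- latch_pivot (a point): on the latch arm's upright pivot axis; in the chest's frame 108 mm in front of and 105 mm to the right of the origin, 177 mm up. The arm is 14 mm wide and 5 mm thick, on a 16 mm pin that rises from a wooden block on the front wall (block top 150 mm up).
- fallen1: slim white bottle with a narrower grey cap: 146 mm tall, body 44 mm dia up to 96 mm, round cap 26 mm dia from 112 to 146 mm; 0.11 to 0.18 kg, mostly low down. Origin: centre of its foot; z axis from foot to cap. Starts under the lid, leaning about 45 degrees across its cell: foot on the floor at one long wall, cap against the other. Two or three of the four are there.
- fallen2: slim white bottle with a narrower grey cap: 146 mm tall, body 44 mm dia up to 96 mm, round cap 26 mm dia from 112 to 146 mm; 0.11 to 0.18 kg, mostly low down. Origin: centre of its foot; z axis from foot to cap. Starts under the lid, leaning about 45 degrees across its cell: foot on the floor at one long wall, cap against the other. Two or three of the four are there.
- fallen3: slim white bottle with a narrower grey cap: 146 mm tall, body 44 mm dia up to 96 mm, round cap 26 mm dia from 112 to 146 mm; 0.11 to 0.18 kg, mostly low down. Origin: centre of its foot; z axis from foot to cap. Starts under the lid, leaning about 45 degrees across its cell: foot on the floor at one long wall, cap against the other. Two or three of the four are there.
- fallen4: slim white bottle with a narrower grey cap: 146 mm tall, body 44 mm dia up to 96 mm, round cap 26 mm dia from 112 to 146 mm; 0.11 to 0.18 kg, mostly low down. Origin: centre of its foot; z axis from foot to cap. Starts under the lid, leaning about 45 degrees across its cell: foot on the floor at one long wall, cap against the other. Two or three of the four are there.
- loose1: slim white bottle with a narrower grey cap: 146 mm tall, body 44 mm dia up to 96 mm, round cap 26 mm dia from 112 to 146 mm; 0.11 to 0.18 kg, mostly low down. Origin: centre of its foot; z axis from foot to cap. At the start it stands on the mat to the left of the chest. One or two of these are there.
- loose2: slim white bottle with a narrower grey cap: 146 mm tall, body 44 mm dia up to 96 mm, round cap 26 mm dia from 112 to 146 mm; 0.11 to 0.18 kg, mostly low down. Origin: centre of its foot; z axis from foot to cap. At the start it stands on the mat to the left of the chest. One or two of these are there.
- pot: wide white glue pot with a grey lid, 76 mm dia x 95 mm; not part of the job, to be left where it is. Its origin is in the middle of its underside
- can: steel can with a paper label, 66 mm dia x 110 mm; not part of the job, to be left where it is. Its origin is in the middle of its underside
- tape: cardboard tape roll lying flat, 94 mm dia x 25 mm; not part of the job, to be left where it is. Its origin is in the middle of its underside
- driver: screwdriver lying on the mat; not part of the job, to be left where it is
- wrench: wrench lying on the mat; not part of the job, to be left where it is
- block: cork sanding block 110 x 65 x 35 mm; not part of the job, to be left where it is. Its origin is in the middle of its underside
- brush: flat brush lying on the mat; not part of the job, to be left where it is
- mug: white mug, 80 mm dia x 90 mm; not part of the job, to be left where it is. Its origin is in the middle of its underside
Not all that is in view belongs to the job. What is shaped like the loose1 but blue is not meant.

How it is judged:
On the way, in this order (a step that is already met when the one before it is completed fails the run):
1. the latch arm is swung clear while the lid is still shut (value of joint latch above 1.2 rad and value of joint lid below 0.08 rad), for 0.2 s.
2. the lid is opened past upright (value of joint lid above 1.6 rad), for 0.2 s.
3. every slim bottle stands upright on the chest's floor, the lid still open (value of joint lid above 1.2 rad and angle between each of fallen1, fallen2, fallen3, fallen4, loose1, loose2's own z axis and vertical below 0.12 rad and horizontal distance between each of fallen1, fallen2, fallen3, fallen4, loose1, loose2 and chest below 0.2 m and z of fallen1 in the frame of chest between 0.005 and 0.025 m and linear speed of each of fallen1, fallen2, fallen3, fallen4, loose1, loose2 below 0.03 m/s and z of fallen2 in the frame of chest between 0.005 and 0.025 m and z of fallen3 in the frame of chest between 0.005 and 0.025 m and z of fallen4 in the frame of chest between 0.005 and 0.025 m and z of loose1 in the frame of chest between 0.005 and 0.025 m and z of loose2 in the frame of chest between 0.005 and 0.025 m), for 0.3 s.
4. the lid is shut (value of joint lid below 0.06 rad), for 0.2 s.
At the end, for the whole second after the job is handed in: Every slim bottle that is present stands on the chest's floor within 0.12 rad of upright, the lid is shut (below 0.06 rad) and the latch arm is back over it (below 0.25 rad) (value of joint lid below 0.06 rad and value of joint latch below 0.25 rad and angle between each of fallen1, fallen2, fallen3, fallen4, loose1, loose2's own z axis and vertical below 0.12 rad and horizontal distance between each of fallen1, fallen2, fallen3, fallen4, loose1, loose2 and chest below 0.2 m and z of fallen1 in the frame of chest between 0.005 and 0.025 m and z of fallen2 in the frame of chest between 0.005 and 0.025 m and z of fallen3 in the frame of chest between 0.005 and 0.025 m and z of fallen4 in the frame of chest between 0.005 and 0.025 m and z of loose1 in the frame of chest between 0.005 and 0.025 m and z of loose2 in the frame of chest between 0.005 and 0.025 m); the robot touches nothing.
It fails at once if the lid is lifted while the latch arm is still over it (value of joint lid above 0.12 rad and value of joint latch below 0.9 rad).
It fails at once if a bottle that fell over in the chest is taken out of it (z of any of fallen1, fallen2, fallen3, fallen4 in the frame of chest above 0.15 m).
It fails at once if a thing that is not part of the job is moved more than 4 cm (distance of any of pot, can, tape, driver, wrench, block, brush, mug from where it was at the start of the episode above 0.04 m).
Of fallen1, fallen2, fallen3, fallen4 only 2 to 3 are there at a start; the rules pass over those that are not, and their reading is None.
Of loose1, loose2 only 1 to 2 are there at a start; the rules pass over those that are not, and their reading is None.
At some moment in a run one of fallen1, fallen2, fallen3, fallen4, loose1, loose2 may be knocked a few centimetres aside while the robot is not near it.
Once in a run the grip may slacken for a moment while it holds something.
It also fails if it takes over 210 s, if anything falls off the work surface, if the arm or the gripper's body presses on something with over 40 N, if the wrist force passes 120 N, or if a joint passes its speed limit or range.

## Working session

There is one attempt and no reset: what is moved stays moved. The work goes in short steps, Python scripts to look and compute and a tool call to move; the robot and the scene stay as the last step left them, time stands still between calls to the robot, and variables do not carry over. Pictures are saved under pics/ and viewed, at most 14 in all, crops included, and the job is handed in when it is done.

Besides the shell and the picture viewer there is one more tool, called after "Call:" as a command line: name --pt "numbers of a row" for each row, then --argument value for the rest. step_arm: Moves the arm, as the interface text tells. Its arguments: {"type":"object","properties":{"series":{"type":"array"},"force":{"type":"number"}},"required":["series"]}

```bash
mkdir -p pics; cat > h.py <<'E'
import numpy as np, cv2
from plant import r
def snap(n,f):
    im,d=r.snapshot(n); cv2.imwrite('pics/'+f+'.png',im); np.savez('pics/'+f,im=im,d=d); return im,d
def cloud(n,d):
    c=r.get_calibration(n);K=np.array(c['intrinsics']);T=np.array(c['pose'])
    v,u=np.mgrid[:d.shape[0],:d.shape[1]]
    p=np.stack([(u-K[0,2])/K[0,0]*d,-(v-K[1,2])/K[1,1]*d,-d],-1)
    w=p@T[:3,:3].T+T[:3,3]; w[d==0]=np.nan; return w
E
python3 - <<'E'
from h import *
for n in('scene','top'):
    im,d=snap(n,n+'0'); c=r.get_calibration(n); print(n,c)
s=r.get_state();print(s)
E
```

```text
scene {'intrinsics': array([[409.19894432,   0.        , 273.16458354],
       [  0.        , 409.19894432, 214.12538361],
       [  0.        ,   0.        ,   1.        ]]), 'pose': array([[-0.68004122, -0.69136418,  0.24404817,  0.86615091],
       [ 0.73314952, -0.64395394,  0.21866668,  0.27374595],
       [ 0.00597747,  0.32762615,  0.94478854,  1.33504188],
       [ 0.        ,  0.        ,  0.        ,  1.        ]])}
top {'intrinsics': array([[469.81786905,   0.        , 280.36545683],
       [  0.        , 469.81786905, 213.23722257],
       [  0.        ,   0.        ,   1.        ]]), 'pose': array([[-0.01432509,  0.99602631, -0.08789982,  0.47373023],
       [-0.99981391, -0.0154044 , -0.01161288, -0.01691588],
       [-0.01292078,  0.08771711,  0.99606163,  1.32352296],
       [ 0.        ,  0.        ,  0.        ,  1.        ]])}
{'clock': 0.1, 'q': array([ 1.20279572,  0.68987162, -0.19455278,  1.56621675,  0.15727697,
        0.90252163, -0.2151117 ]), 'qd': array([ 5.08304799e-05, -1.68214143e-03,  4.44432289e-04, -3.68688583e-03,
       -2.77085719e-04, -4.07047282e-04, -2.36622064e-03]), 'joint_torque': array([-3.05269896e-03, -5.28501642e+01, -1.27116367e+00, -1.53837651e+01,
       -5.24597545e-02,  1.99607057e-03,  4.41553414e-05]), 'tool_pos': array([ 0.24418316, -0.57471419,  0.23801505]), 'eef_rot': array([ 9.79879739e-01,  1.99587164e-01, -2.04084525e-04, -7.87666878e-04]), 'contact_force': array([-0.10490175, -0.26935781,  0.66268115]), 'moment': array([ 0.04051487, -0.02303993,  0.03682401]), 'finger_force': 0.0, 'opening': 0.9966554006016161}
```

View pics/top0.png

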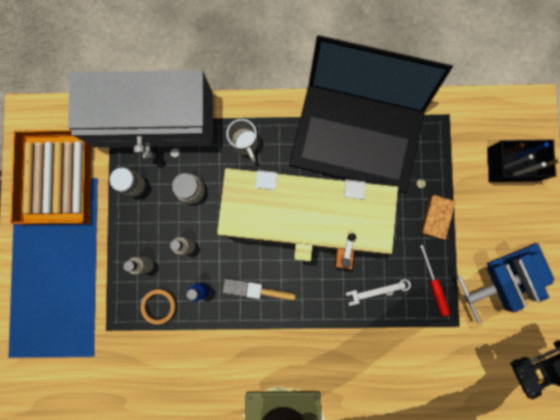

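View pics/scene0.png

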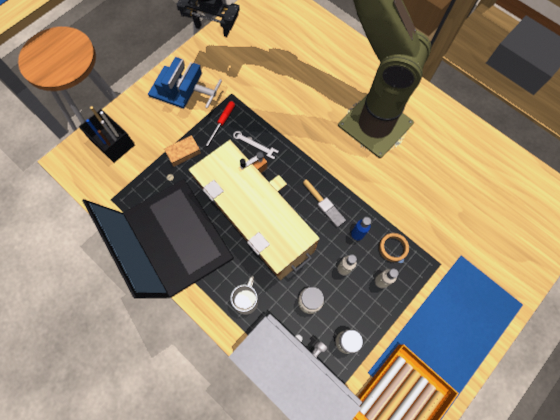

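The top view shows the chest lid spanning (218–398, 170–253), its tab at (304,252), the latch knob at (351,237) with its pivot at (345,262), and loose bottles at (182,245) and (138,265). A blue decoy stands at (197,292).

```bash
python3 - <<'E'
from h import *
d=np.load('pics/top0.npz')['d']; im=np.load('pics/top0.npz')['im']; w=cloud('top',d)
hsv=cv2.cvtColor(im,cv2.COLOR_BGR2HSV)
z=w[...,2]
m=(z>.16)&(z<.18)&(w[...,0]>.3)&(w[...,0]<.75)&(abs(w[...,1])<.4)
m=cv2.morphologyEx(m.astype(np.uint8),cv2.MORPH_OPEN,np.ones((13,13)))
n,l,st,c=cv2.connectedComponentsWithStats(m);i=1+np.argmax(st[1:,4]);p=w[l==i]
print(np.nanmedian(p,0)); R=cv2.minAreaRect((p[:,:2]*1000).astype(np.float32));print(R,cv2.boxPoints(R))
def blob(u,v,k,lo,hi):
    q=w[v-k:v+k,u-k:u+k].reshape(-1,3);q=q[(q[:,2]>lo)&(q[:,2]<hi)];print((u,v),len(q),np.mean(q,0).round(4),np.median(q,0).round(4),np.ptp(q[:,:2],0).round(3))
blob(182,245,25,.138,.16);blob(138,265,25,.138,.16);blob(197,292,20,.138,.16)
blob(351,237,12,.2,.23);blob(304,252,12,.155,.18)
for u,v in((187,186),(125,180),(242,135),(155,307),(380,290),(250,290),(137,145),(325,280)):print(u,v,w[v,u].round(3))
E
```

```text
[ 0.57947697 -0.06565927  0.17129501]
((562.787353515625, -68.02067565917969), (430.7204284667969, 205.8356475830078), 82.3177490234375) [[ 432.00406 -267.69   ]
 [ 635.99225 -295.20593]
 [ 693.5707   131.64865]
 [ 489.58246  159.16458]]
(182, 245) 90 [0.5016 0.2621 0.1454] [0.5018 0.2621 0.1456] [0.025 0.026]
(138, 265) 91 [0.451  0.3777 0.1454] [0.451  0.3775 0.1454] [0.025 0.026]
(197, 292) 90 [0.3789 0.2198 0.1456] [0.3795 0.2193 0.1455] [0.023 0.025]
(351, 237) 47 [ 0.5129 -0.1725  0.2127] [ 0.5129 -0.1722  0.2128] [0.014 0.017]
(304, 252) 363 [ 0.4866 -0.0588  0.1709] [ 0.4868 -0.0595  0.1708] [0.049 0.057]
187 186 [0.658 0.243 0.098]
125 180 [0.675 0.405 0.105]
242 135 [0.816 0.105 0.006]
155 307 [0.334 0.351 0.003]
380 290 [ 0.372 -0.274  0.006]
250 290 [0.378 0.085 0.019]
137 145 [0.758 0.361 0.147]
325 280 [ 0.402 -0.123  0.003]
```

Call:
step_arm --pt "0 0 40 0 0 -0.134 0" --pt "0 0 30 0 0 -0.134 0" --pt "22.4 33.7 0 0 0 -0.134 0" --pt "22.4 33.7 0 0 0 -0.134 0" --pt "22.4 33.7 0 0 0 0 0" --pt "22.4 33.7 0 0 0 0 0" --pt "22.4 33.7 0 0 0 0 0" --pt "22.4 33.7 0 0 0 0 0" --pt "22.4 33.7 0 0 0 0 0" --pt "22.4 33.7 0 0 0 0 0" --pt "22.4 33.7 0 0 0 0 0" --pt "22.4 33.7 0 0 0 0 0" --pt "22.4 33.7 0 0 0 0 0" --pt "22.4 33.7 0 0 0 0 0" --pt "0 0 0 0 0 0 0" --pt "0 0 0 0 0 0 0"

```text
clock: 1.7
tool_pos: [0.5133, -0.17, 0.3083]
eef_rot: [0.998, -0.066, -0.001, 0.0]
contact_force: [-0.1, -0.8, -0.3]
opening: 1.002
finger_force: 0.0
```

Call:
step_arm --pt "0 0 -40 0 0 0 0" --pt "0 0 -40 0 0 0 0" --pt "0 0 -25 0 0 0 0" --pt "0 0 -16 0 0 0 0.3" --pt "0 0 0 0 0 0 0.6" --pt "0 0 0 0 0 0 0.7" --pt "0 0 0 0 0 0 1" --pt "0 0 0 0 0 0 1" --pt "0 0 0 0 0 0 1" --pt "0 0 0 0 0 0 1" --force 8

```text
clock: 2.7
tool_pos: [0.5135, -0.1709, 0.1883]
eef_rot: [0.998, -0.067, 0.0, 0.0]
contact_force: [-1.1, 0.5, 0.3]
opening: 0.391
finger_force: 0.0
```

Call:
step_arm --pt "0 0 0 0 0 0 1" --pt "0 0 0 0 0 0 1" --pt "0 0 0 0 0 0 1" --pt "0 0 0 0 0 0 1"

```text
clock: 3.1
tool_pos: [0.5135, -0.1711, 0.1878]
eef_rot: [0.998, -0.067, 0.0, 0.0]
contact_force: [0.8, -1.2, 0.6]
opening: 0.198
finger_force: 8.0
```

```bash
python3 - <<'E'
from h import *
print(r.get_state()['opening'],r.get_state()['tool_pos'],r.get_state()['finger_force'])
p=np.array([453.5,-159.1])  # pivot mm
k=r.get_state()['tool_pos'][:2]*1000; v=k-p; print(v,np.hypot(*v))
v=v/np.hypot(*v)*62; a=0
for i in range(13):
    c,s=np.cos(-.14),np.sin(-.14); n=np.array([c*v[0]-s*v[1],s*v[0]+c*v[1]]); print((n-v).round(1)); v=n
E
```

```text
0.1982136650090477 [ 0.51349402 -0.17108466  0.18784802] 8.00005083438009
[ 59.99401737 -11.98465905] 61.17936067516957
[-2.3 -8.4]
[-3.4 -8. ]
[-4.5 -7.4]
[-5.5 -6.7]
[-6.4 -5.9]
[-7.1 -4.9]
[-7.8 -3.9]
[-8.2 -2.8]
[-8.5 -1.6]
[-8.7 -0.4]
[-8.6  0.8]
[-8.4  2. ]
[-8.1  3.2]
```

Call:
step_arm --pt "-2.3 -8.4 0 0 0 -0.14 1" --pt "-3.4 -8.0 0 0 0 -0.14 1" --pt "-4.5 -7.4 0 0 0 -0.14 1" --pt "-5.5 -6.7 0 0 0 -0.14 1" --pt "-6.4 -5.9 0 0 0 -0.14 1" --pt "-7.1 -4.9 0 0 0 -0.14 1" --pt "-7.8 -3.9 0 0 0 -0.14 1" --pt "-8.2 -2.8 0 0 0 -0.14 1" --pt "-8.5 -1.6 0 0 0 -0.14 1" --pt "-8.7 -0.4 0 0 0 -0.14 1" --pt "-8.6 0.8 0 0 0 -0.14 1" --pt "-8.4 2.0 0 0 0 -0.14 1" --pt "-8.1 3.2 0 0 0 -0.14 1" --pt "0 0 0 0 0 0 1" --pt "0 0 0 0 0 0 1" --pt "0 0 0 0 0 0 1"

```text
clock: 4.7
tool_pos: [0.4262, -0.2142, 0.1877]
eef_rot: [-0.561, 0.828, 0.001, 0.0]
contact_force: [1.0, 3.8, 2.0]
opening: 0.201
finger_force: 8.0
```

Call:
step_arm --pt "0 0 0 0 0 0 0.5" --pt "0 0 0 0 0 0 0.5" --pt "0 0 0 0 0 0 0.3" --pt "0 0 40 0 0 0 0" --pt "0 0 40 0 0 0.14 0" --pt "4.1 13.2 0 0 0 0.14 0" --pt "4.1 13.2 0 0 0 0.14 0" --pt "4.1 13.2 0 0 0 0.14 0" --pt "4.1 13.2 0 0 0 0.14 0" --pt "4.1 13.2 0 0 0 0.14 0" --pt "4.1 13.2 0 0 0 0.14 0" --pt "4.1 13.2 0 0 0 0.14 0" --pt "4.1 13.2 0 0 0 0.14 0" --pt "4.1 13.2 0 0 0 0.14 0" --pt "4.1 13.2 0 0 0 0.14 0" --pt "4.1 13.2 0 0 0 0.14 0" --pt "4.1 13.2 0 0 0 0.14 0" --pt "0 0 0 0 0 0 0" --pt "0 0 0 0 0 0 0"

```text
clock: 6.6
tool_pos: [0.4747, -0.0572, 0.2677]
eef_rot: [0.998, -0.069, -0.0, 0.0]
contact_force: [-0.2, -0.4, -0.3]
opening: 1.0
finger_force: 0.0
```

```bash
python3 - <<'E'
from h import *
print(r.get_state()['tool_pos'],r.get_state()['eef_rot'])
im,d=snap('top','top1')
cv2.imwrite('pics/top1c.png',cv2.resize(im[140:320,190:430],None,fx=3,fy=3))
E
```

```text
[ 0.47468813 -0.05716478  0.26765392] [ 9.97629900e-01 -6.88075277e-02 -1.53527377e-04  2.87425676e-04]
```

View pics/top1c.png

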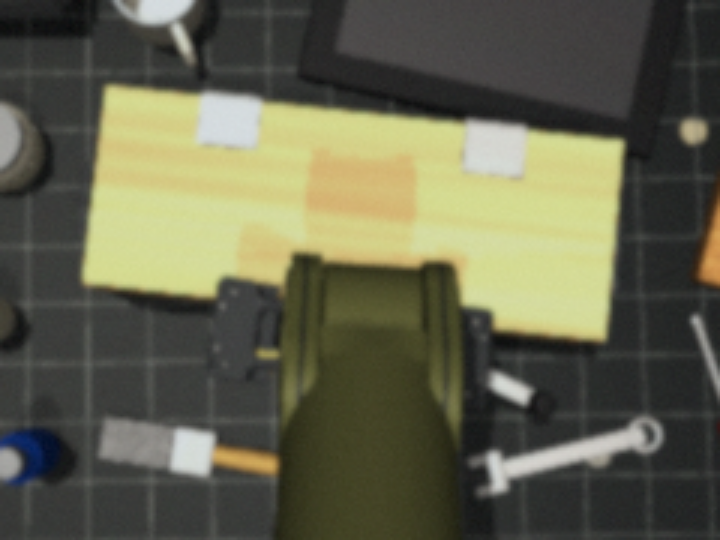

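The gripper sits centred over the tab, and the latch knob is clear to the right at crop (545,405).

Call:
step_arm --pt "0 0 -40 0 0 0 0" --pt "0 0 -40 0 0 0 0" --pt "0 0 -25 0 0 0 0" --pt "0 0 -12 0 0 0 0.2" --pt "0 0 0 0 0 0 1" --pt "0 0 0 0 0 0 1" --pt "0 0 0 0 0 0 1" --pt "0 0 0 0 0 0 1" --pt "0 0 0 0 0 0 1" --pt "0 0 0 0 0 0 1" --pt "0 0 0 0 0 0 1" --pt "0 0 0 0 0 0 1" --pt "0 0 0 0 0 0 1" --force 35

```text
clock: 7.95
tool_pos: [0.4753, -0.0566, 0.1513]
eef_rot: [0.998, -0.067, 0.001, 0.0]
contact_force: [-0.9, -0.1, 6.1]
opening: 0.448
finger_force: 35.0
```

```bash
python3 - <<'E'
from h import *
s=r.get_state();print(s['tool_pos'],s['opening'],s['finger_force'],s['contact_force'])
# arc: radial vector about hinge in (x,z): start (-191, +5)
import math
R=191;a0=math.atan2(5,191);N=20;da=2.05/N/1
ex=np.array([.991,-.134])
f=lambda t:np.array([-R*math.cos(a0+t)*ex[0],-R*math.cos(a0+t)*ex[1],R*math.sin(a0+t)])
for i in range(N):print((f((i+1)*da)-f(i*da)).round(1).tolist())
E
```

```text
[ 0.47530686 -0.05659503  0.15131376] 0.44843152484072474 34.99706782400608 [-0.9189142  -0.0834311   6.06151991]
[1.5, -0.2, 19.5]
[3.5, -0.5, 19.3]
[5.4, -0.7, 18.8]
[7.3, -1.0, 18.1]
[9.1, -1.2, 17.3]
[10.8, -1.5, 16.3]
[12.4, -1.7, 15.1]
[13.8, -1.9, 13.7]
[15.2, -2.0, 12.2]
[16.3, -2.2, 10.6]
[17.3, -2.3, 8.8]
[18.1, -2.4, 7.0]
[18.7, -2.5, 5.1]
[19.1, -2.6, 3.1]
[19.4, -2.6, 1.1]
[19.4, -2.6, -0.9]
[19.2, -2.6, -2.9]
[18.8, -2.5, -4.8]
[18.2, -2.5, -6.7]
[17.4, -2.4, -8.6]
```

Call:
step_arm --pt "1.5 -0.2 19.5 0 0 0 1" --pt "3.5 -0.5 19.3 0 0 0 1" --pt "5.4 -0.7 18.8 0 0 0 1" --pt "7.3 -1.0 18.1 0 0 0 1" --pt "9.1 -1.2 17.3 0 0 0 1" --pt "10.8 -1.5 16.3 0 0 0 1" --pt "12.4 -1.7 15.1 0 0 0 1" --pt "13.8 -1.9 13.7 0 0 0 1" --pt "0 0 0 0 0 0 1"

```text
clock: 8.85
tool_pos: [0.5385, -0.0645, 0.2894]
eef_rot: [0.998, -0.067, -0.001, -0.0]
contact_force: [-3.2, 1.9, 4.7]
opening: 0.451
finger_force: 35.0
```

Call:
step_arm --pt "15.2 -2.0 12.2 0 0 0 1" --pt "16.3 -2.2 10.6 0 0 0 1" --pt "17.3 -2.3 8.8 0 0 0 1" --pt "18.1 -2.4 7.0 0 0 0 1" --pt "18.7 -2.5 5.1 0 0 0 1" --pt "19.1 -2.6 3.1 0 0 0 1" --pt "19.4 -2.6 1.1 0 0 0 1" --pt "19.4 -2.6 -0.9 0 0 0 1" --pt "19.2 -2.6 -2.9 0 0 0 1" --pt "18.8 -2.5 -4.8 0 0 0 1" --pt "18.2 -2.5 -6.7 0 0 0 1" --pt "17.4 -2.4 -8.6 0 0 0 1" --pt "0 0 0 0 0 0 1" --pt "0 0 0 0 0 0 1"

```text
clock: 10.25
tool_pos: [0.7581, -0.0919, 0.3122]
eef_rot: [0.998, -0.066, 0.002, -0.002]
contact_force: [3.9, 4.0, 0.5]
opening: 0.449
finger_force: 35.0
```

Call:
step_arm --pt "0 0 0 0 0 0 0.3" --pt "0 0 0 0 0 0 0.2" --pt "0 0 0 0 0 0 0" --pt "0 0 40 0 0 0 0" --pt "0 0 40 0 0 0 0.3" --pt "-32 31 0 0 0 0 0.4" --pt "-32 31 0 0 0 0 0.4" --pt "-32 31 0 0 0 0 0.4" --pt "-32 31 0 0 0 0 0.4" --pt "-32 31 0 0 0 0 0.4" --pt "-32 31 0 0 0 0 0.4" --pt "-32 31 0 0 0 0 0.4" --pt "-32 31 0 0 0 0 0.4" --pt "-32 31 0 0 0 0 0.4" --pt "-32 31 0 0 0 0 0.4" --pt "-32 31 0 0 0 0 0.4" --pt "0 0 0 0 0 0 0.4"

```text
clock: 11.95
tool_pos: [0.3991, 0.2514, 0.393]
eef_rot: [0.998, -0.062, -0.001, -0.001]
contact_force: [0.4, -0.3, 0.1]
opening: 0.597
finger_force: 0.0
```

```bash
python3 - <<'E'
from h import *
print(r.get_state()['tool_pos'])
im,d=snap('top','top2'); w=cloud('top',d)
cv2.imwrite('pics/top2c.png',cv2.resize(im[100:330,100:430],None,fx=2.4,fy=2.4))
# rectified chest-frame height map
o=np.array([.5746,-.0696]);ex=np.array([.991,-.134]);ey=np.array([.134,.991])
p=w[...,:2]-o; X=p@ex;Y=p@ey;Z=w[...,2]
m=(abs(X)<.058)&(abs(Y)<.2)&(Z<.2)
for y0 in np.arange(-.195,.2,.03):
    row=[]
    for x0 in np.arange(-.06,.061,.02):
        k=m&(abs(X-x0)<.01)&(abs(Y-y0)<.015); row.append(int(1000*np.nanmax(Z[k])) if k.any() else -1)
    print(int(y0*1000),row)
E
```

```text
[0.39911254 0.25135642 0.39301495]
-195 [17, 19, 17, 20, 17, 17, 16]
-165 [56, 75, 96, 112, 123, 139, 138]
-135 [59, 76, 99, 113, 125, 141, 136]
-105 [81, 80, 80, 78, 79, 77, 77]
-75 [15, 17, 17, 20, 18, 19, 18]
-45 [78, 76, 78, 80, 79, 79, 75]
-15 [54, 79, 97, 116, 121, 141, 135]
14 [58, 77, 98, 113, 127, 141, 137]
44 [130, 128, 109, 107, 84, 81, 79]
75 [138, 143, 121, 114, 93, 74, 55]
104 [76, 94, 109, 94, 81, 79, 74]
134 [18, 20, 16, 18, 17, 19, 17]
164 [18, 18, 18, 16, 19, 18, 17]
195 [15, 17, 19, 15, 18, 16, 18]
```

View pics/top2c.png

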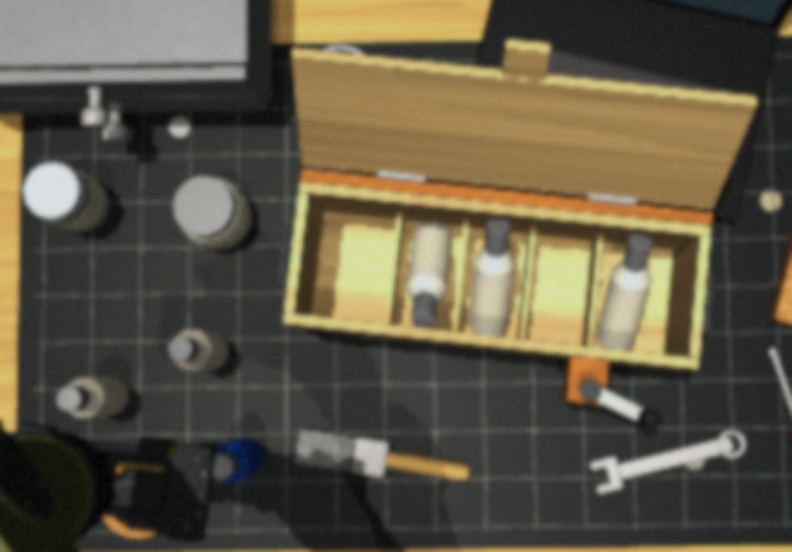

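The open chest holds three leaning bottles: cell −160 (cap to the back), the middle cell (cap to the back) and cell +75 (cap to the front). Cells −75 and +160 are empty.

```bash
python3 - <<'E'
from h import *
d=np.load('pics/top2.npz')['d']; im=np.load('pics/top2.npz')['im'].astype(int); w=cloud('top',d)
o=np.array([.5746,-.0696]);ex=np.array([.991,-.134]);ey=np.array([.134,.991])
p=w[...,:2]-o; X=p@ex;Y=p@ey;Z=w[...,2]
for y in(-.16,0,.075):
    for lo,hi in((.125,.150),(.09,.112),(.06,.085)):
        m=(abs(X)<.06)&(abs(Y-y)<.031)&(Z>lo)&(Z<hi)
        print(y,lo,m.sum(),'X',np.median(X[m]).round(4),'Y',((Y[m].min()+Y[m].max())/2).round(4),np.ptp(Y[m]).round(3),'world',np.median(w[m],0).round(4))
E
```

```text
-0.16 0.125 97 X 0.0459 Y -0.1467 0.025 world [ 0.601  -0.2206  0.1326]
-0.16 0.09 181 X 0.0038 Y -0.148 0.038 world [ 0.5588 -0.2134  0.1036]
-0.16 0.06 141 X -0.0296 Y -0.149 0.04 world [ 0.5255 -0.2093  0.0727]
0 0.125 95 X 0.0441 Y 0.0043 0.025 world [ 0.6189 -0.0714  0.1326]
0 0.09 198 X 0.0032 Y 0.0027 0.041 world [ 0.5781 -0.0665  0.1033]
0 0.06 164 X -0.028 Y 0.0019 0.043 world [ 0.5464 -0.0622  0.0732]
0.075 0.125 91 X -0.0491 Y 0.0721 0.026 world [0.536  0.0085 0.1332]
0.075 0.09 185 X -0.0084 Y 0.0732 0.042 world [0.5764 0.0034 0.1035]
0.075 0.06 138 X 0.026 Y 0.0735 0.044 world [0.6098 0.0008 0.0722]
```

Call:
step_arm --pt "20 -35 -10 0 0 0 0.43" --pt "20 -35 -10 0 0 0 0.43" --pt "20 -35 -10 0 0 0 0.43" --pt "20 -35 -20 0 0 0 0.43" --pt "20 -35 -20 0 0 0 0.43" --pt "20 -35 -20 0 0 0 0.43" --pt "20 -33.5 -20 0 0 0 0.43" --pt "0 0 -33 0 0 0 0.43" --pt "0 0 0 0 0 0 0.43" --pt "0 0 0 0 0 0 0.43" --force 12

```text
clock: 13.0
tool_pos: [0.5436, 0.0025, 0.25]
eef_rot: [0.998, -0.068, -0.001, 0.0]
contact_force: [-0.2, -0.2, -0.1]
opening: 0.572
finger_force: 0.0
```

```bash
python3 - <<'E'
from h import *
s=r.get_state();print(s['tool_pos'])
ex=np.array([.991,-.134])
T=np.radians(np.linspace(45,0,11));f=np.c_[-64+22*np.cos(T)+133*np.sin(T),22*np.sin(T)+133*np.cos(T)]
d=np.diff(f,axis=0)
for sg in(1,-1):print([[round(float(a*ex[0]*sg),1),round(float(a*ex[1]*sg),1),round(float(b),1)] for a,b in d])
im,_=snap('top','top3');cv2.imwrite('pics/top3c.png',cv2.resize(im[140:300,190:430],None,fx=3,fy=3))
E
```

```text
[0.54364736 0.00247013 0.24995172]
[[-6.4, 0.9, 5.8], [-7.1, 1.0, 5.1], [-7.7, 1.0, 4.4], [-8.2, 1.1, 3.6], [-8.7, 1.2, 2.8], [-9.1, 1.2, 2.0], [-9.5, 1.3, 1.2], [-9.8, 1.3, 0.3], [-10.1, 1.4, -0.5], [-10.3, 1.4, -1.3]]
[[6.4, -0.9, 5.8], [7.1, -1.0, 5.1], [7.7, -1.0, 4.4], [8.2, -1.1, 3.6], [8.7, -1.2, 2.8], [9.1, -1.2, 2.0], [9.5, -1.3, 1.2], [9.8, -1.3, 0.3], [10.1, -1.4, -0.5], [10.3, -1.4, -1.3]]
```

View pics/top3c.png

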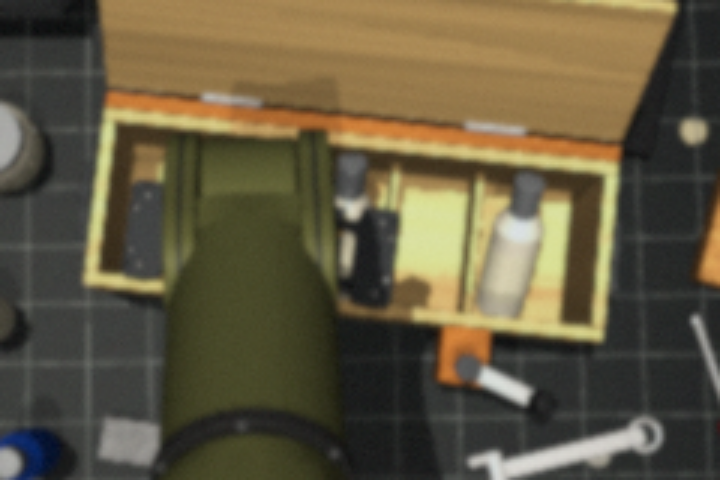

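The gripper is above the +75 cell, and the bottles in the other cells are unchanged.

Call:
step_arm --pt "-4.6 5.4 -40 0 0 0 0.43" --pt "0 0 -40 0 0 0 0.43" --pt "0 0 -40 0 0 0 0.43" --pt "0 0 -17 0 0 0 0.43" --pt "0 0 -10 0 0 0 0.43" --pt "0 0 0 0 0 0 0.43" --pt "0 0 0 0 0 0 1" --pt "0 0 0 0 0 0 1" --pt "0 0 0 0 0 0 1" --pt "0 0 0 0 0 0 1" --pt "0 0 0 0 0 0 1" --pt "0 0 0 0 0 0 1"

```text
clock: 14.25
tool_pos: [0.5396, 0.0087, 0.1032]
eef_rot: [0.998, -0.067, 0.0, -0.0]
contact_force: [0.3, 0.4, 3.7]
opening: 0.292
finger_force: 11.9
```

Call:
step_arm --pt "6.4 -0.9 6.2 0 0 0 1" --pt "7.1 -1.0 5.5 0 0 0 1" --pt "7.7 -1.0 4.8 0 0 0 1" --pt "8.2 -1.1 4.0 0 0 0 1" --pt "8.7 -1.2 3.2 0 0 0 1" --pt "9.1 -1.2 2.4 0 0 0 1" --pt "9.5 -1.3 1.6 0 0 0 1" --pt "9.8 -1.3 0.7 0 0 0 1" --pt "10.1 -1.4 0 0 0 0 1" --pt "10.3 -1.4 0 0 0 0 1" --pt "0 0 0 0 0 0 1" --pt "0 0 0 0 0 0 1"

```text
clock: 15.45
tool_pos: [0.6264, -0.0033, 0.131]
eef_rot: [0.998, -0.067, 0.0, 0.0]
contact_force: [0.4, -0.2, -1.0]
opening: 0.294
finger_force: 1.2
```

```bash
python3 - <<'E'
from h import *
im,_=snap('scene','sc1');cv2.imwrite('pics/sc1c.png',cv2.resize(im[120:300,170:370],None,fx=3.3,fy=3.3))
E
```

```text
(no output)
```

View pics/sc1c.png

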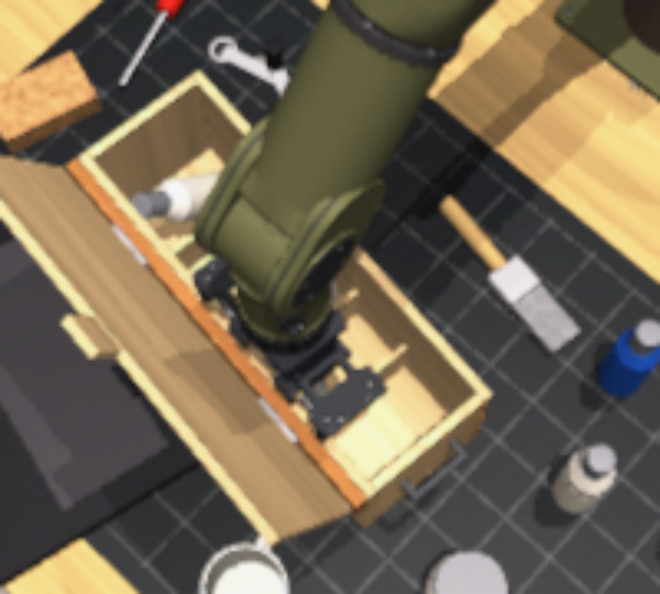

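The view is blocked by the wrist, so the bottle isn't visible. The grip force fell to 1.2 N, so I'll hold still and see whether it recovers.

Call:
step_arm --pt "0 0 0 0 0 0 1" --pt "0 0 0 0 0 0 1" --pt "0 0 0 0 0 0 1" --pt "0 0 0 0 0 0 1" --pt "0 0 0 0 0 0 1" --pt "0 0 0 0 0 0 1"

```text
clock: 16.1
tool_pos: [0.6262, -0.0032, 0.1313]
eef_rot: [0.998, -0.067, 0.0, 0.0]
contact_force: [0.2, 0.5, -1.1]
opening: 0.292
finger_force: 12.0
```

Call:
step_arm --pt "0 0 5 0 0 0 1" --pt "-10 1.3 0 0 0 0 1" --pt "-10 1.3 0 0 0 0 1" --pt "-10 1.3 0 0 0 0 1" --pt "0 0 0 0 0 0 1" --pt "0 0 -4 0 0 0 1" --pt "0 0 -3 0 0 0 1" --pt "0 0 -3 0 0 0 1" --pt "0 0 -2 0 0 0 1" --pt "0 0 0 0 0 0 1"

```text
clock: 17.1
tool_pos: [0.5985, 0.0004, 0.1259]
eef_rot: [0.998, -0.067, 0.002, -0.0]
contact_force: [-1.1, -0.1, 10.1]
opening: 0.288
finger_force: 12.1
```

Call:
step_arm --pt "0 0 0 0 0 0 0.7" --pt "0 0 0 0 0 0 0.43" --pt "0 0 0 0 0 0 0.43" --pt "0 0 20 0 0 0 0.43" --pt "0 0 40 0 0 0 0.43" --pt "0 0 40 0 0 0 0.43" --pt "0 0 24 0 0 0 0.43" --pt "0.2 -36.8 0 0 0 0 0.43" --pt "0.2 -36.8 0 0 0 0 0.43" --pt "0.2 -36.8 0 0 0 0 0.43" --pt "0.2 -36.8 0 0 0 0 0.43" --pt "0.3 -36.8 0 0 0 0 0.43" --pt "0.5 -36.8 0 0 0 0 0.43" --pt "0 0 0 0 0 0 0.43" --pt "0 0 0 0 0 0 0.43"

```text
clock: 18.6
tool_pos: [0.5972, -0.221, 0.2476]
eef_rot: [0.998, -0.068, -0.0, -0.0]
contact_force: [0.8, 0.8, -0.5]
opening: 0.569
finger_force: 0.0
```

```bash
cat >> h.py <<'E'
def caps(d,ys=(-.16,-.075,0,.075,.16),lo=.1):
    w=cloud('top',d);o=np.array([.5746,-.0696]);ex=np.array([.991,-.134]);ey=np.array([.134,.991])
    p=w[...,:2]-o; X=p@ex;Y=p@ey;Z=w[...,2]
    for y in ys:
        m=(abs(X)<.06)&(abs(Y-y)<.035)&(Z>lo)&(Z<.18)
        if m.sum()<5: print(y,'none');continue
        t=m&(Z>np.percentile(Z[m],90)-.006)
        print(y,m.sum(),'topZ',np.percentile(Z[m],90).round(4),'X',np.mean(X[t]).round(4),'Y',np.mean(Y[t]).round(4),'ptp',np.ptp(X[t]).round(3),np.ptp(Y[t]).round(3),t.sum())
E
python3 - <<'E'
from h import *
print(r.get_state()['tool_pos'])
im,d=snap('top','top4');caps(d,(0,.075,.16))
E
```

```text
[ 0.59722397 -0.2210216   0.24762441]
0 302 topZ 0.1339 X 0.0454 Y 0.0042 ptp 0.026 0.024 76
0.075 221 topZ 0.1591 X -0.0028 Y 0.0717 ptp 0.025 0.025 84
0.16 none
```

Call:
step_arm --pt "2.9 0 -40 0 0 0 0.43" --pt "0 0 -40 0 0 0 0.43" --pt "0 0 -38 0 0 0 0.43" --pt "0 0 -17 0 0 0 0.43" --pt "0 0 -10 0 0 0 0.43" --pt "0 0 0 0 0 0 0.43" --pt "0 0 0 0 0 0 1" --pt "0 0 0 0 0 0 1" --pt "0 0 0 0 0 0 1" --pt "0 0 0 0 0 0 1" --pt "0 0 0 0 0 0 1" --pt "0 0 0 0 0 0 1"

```text
clock: 19.85
tool_pos: [0.6015, -0.2204, 0.1039]
eef_rot: [0.998, -0.067, 0.001, 0.0]
contact_force: [1.7, -0.4, 2.2]
opening: 0.286
finger_force: 12.0
```

```bash
python3 - <<'E'
from h import *
d=np.load('pics/top4.npz')['d'];w=cloud('top',d);o=np.array([.5746,-.0696]);ex=np.array([.991,-.134]);ey=np.array([.134,.991])
p=w[...,:2]-o; X=p@ex;Y=p@ey;Z=w[...,2]
m=(np.hypot(X+.0028,Y-.0717)<.011)&(Z>.15)
A=np.c_[X[m],Y[m],np.ones(m.sum())];print(np.linalg.lstsq(A,Z[m],rcond=None)[0],m.sum())
c=(abs(X)<.06)&(abs(Y-.075)<.03)&(Z>.09)&(Z<.125);print(X[c].min(),X[c].max(),Y[c].min(),Y[c].max(),X[c].mean())
E
```

```text
[-0.0532772   0.06341939  0.1533867 ] 61
-0.02385833372255093 0.018845762006730715 0.05152539829837747 0.09236518819243171 -0.00573958224325585
```

Call:
step_arm --pt "-6.4 0.9 6.2 0 0 0 1" --pt "-7.1 1.0 5.5 0 0 0 1" --pt "-7.7 1.0 4.8 0 0 0 1" --pt "-8.2 1.1 4.0 0 0 0 1" --pt "-8.7 1.2 3.2 0 0 0 1" --pt "-9.1 1.2 2.4 0 0 0 1" --pt "-9.5 1.3 1.6 0 0 0 1" --pt "-9.8 1.3 0.7 0 0 0 1" --pt "-10.1 1.4 0 0 0 0 1" --pt "-10.3 1.4 0 0 0 0 1" --pt "0 0 5 0 0 0 1" --pt "10 -1.3 0 0 0 0 1" --pt "10 -1.3 0 0 0 0 1" --pt "10 -1.3 0 0 0 0 1" --pt "0 0 0 0 0 0 1" --pt "0 0 -4 0 0 0 1" --pt "0 0 -3 0 0 0 1" --pt "0 0 -3 0 0 0 1" --pt "0 0 0 0 0 0 1"

```text
clock: 21.75
tool_pos: [0.5445, -0.2126, 0.1274]
eef_rot: [0.998, -0.067, 0.001, 0.0]
contact_force: [0.4, -0.2, 4.4]
opening: 0.291
finger_force: 12.0
```

Call:
step_arm --pt "0 0 -1 0 0 0 1" --pt "0 0 0 0 0 0 0.7" --pt "0 0 0 0 0 0 0.43" --pt "0 0 0 0 0 0 0.43" --pt "0 0 20 0 0 0 0.43" --pt "0 0 40 0 0 0 0.43" --pt "0 0 40 0 0 0 0.43" --pt "0 0 24 0 0 0 0.43" --pt "15 28.2 0 0 0 0 0.43" --pt "15 28.2 0 0 0 0 0.43" --pt "15 28.2 0 0 0 0 0.43" --pt "15 28.2 0 0 0 0 0.43" --pt "15 28.2 0 0 0 0 0.43" --pt "0 0 0 0 0 0 0.43" --pt "0 0 0 0 0 0 0.43"

```text
clock: 23.25
tool_pos: [0.6185, -0.0706, 0.2491]
eef_rot: [0.998, -0.066, -0.001, 0.0]
contact_force: [-0.3, -1.0, 0.1]
opening: 0.566
finger_force: 0.0
```

```bash
python3 - <<'E'
from h import *
print(r.get_state()['tool_pos'])
im,d=snap('top','top5');caps(d,(-.16,-.075))
E
```

```text
[ 0.61846694 -0.07061758  0.24911292]
-0.16 225 topZ 0.1594 X 0.0006 Y -0.1454 ptp 0.024 0.025 82
-0.075 none
```

Call:
step_arm --pt "1.2 -1.0 -40 0 0 0 0.45" --pt "0 0 -40 0 0 0 0.45" --pt "0 0 -38 0 0 0 0.45" --pt "0 0 -18 0 0 0 0.45" --pt "0 0 -10 0 0 0 0.45" --pt "0 0 0 0 0 0 0.45" --pt "0 0 0 0 0 0 1" --pt "0 0 0 0 0 0 1" --pt "0 0 0 0 0 0 1" --pt "0 0 0 0 0 0 1" --pt "0 0 0 0 0 0 1" --pt "0 0 0 0 0 0 1"

```text
clock: 24.5
tool_pos: [0.6209, -0.0724, 0.1044]
eef_rot: [0.998, -0.067, 0.001, 0.0]
contact_force: [1.5, -0.8, 3.2]
opening: 0.288
finger_force: 12.0
```

Call:
step_arm --pt "-6.4 0.9 6.2 0 0 0 1" --pt "-7.1 1.0 5.5 0 0 0 1" --pt "-7.7 1.0 4.8 0 0 0 1" --pt "-8.2 1.1 4.0 0 0 0 1" --pt "-8.7 1.2 3.2 0 0 0 1" --pt "-9.1 1.2 2.4 0 0 0 1" --pt "-9.5 1.3 1.6 0 0 0 1" --pt "-9.8 1.3 0.7 0 0 0 1" --pt "-10.1 1.4 0 0 0 0 1" --pt "-10.3 1.4 0 0 0 0 1" --pt "0 0 5 0 0 0 1" --pt "10 -1.3 0 0 0 0 1" --pt "10 -1.3 0 0 0 0 1" --pt "10 -1.3 0 0 0 0 1" --pt "0 0 0 0 0 0 1" --pt "0 0 -4 0 0 0 1" --pt "0 0 -3 0 0 0 1" --pt "0 0 -4 0 0 0 1" --pt "0 0 0 0 0 0 1"

```text
clock: 26.4
tool_pos: [0.5645, -0.0646, 0.127]
eef_rot: [0.998, -0.067, 0.002, 0.0]
contact_force: [0.4, -0.2, 6.2]
opening: 0.291
finger_force: 12.0
```

Call:
step_arm --pt "0 0 0 0 0 0 0.7" --pt "0 0 0 0 0 0 0.45" --pt "0 0 0 0 0 0 0.45" --pt "0 0 20 0 0 0 0.45" --pt "0 0 40 0 0 0 0.45" --pt "0 0 40 0 0 0 0.45" --pt "0 0 40 0 0 0 0.45" --pt "0 0 33 0 0 0 0.4" --pt "-7 36.3 0 0 0 0 0.4" --pt "-7 36.3 0 0 0 0 0.4" --pt "-7 36.3 0 0 0 0 0.4" --pt "-7 36.3 0 0 0 0 0.4" --pt "-7 36.3 0 0 0 0 0.4" --pt "-7 36.3 0 0 0 0 0.4" --pt "-7 36.3 0 0 0 0 0.4" --pt "-7 36.3 0 0 0 0 0.4" --pt "-7 36.3 0 0 0 0 0.4" --pt "0 0 0 0 0 0 0.4" --pt "0 0 0 0 0 0 0.4"

```text
clock: 28.3
tool_pos: [0.4994, 0.2629, 0.2986]
eef_rot: [0.998, -0.066, -0.0, 0.0]
contact_force: [0.7, -0.8, 0.2]
opening: 0.596
finger_force: 0.0
```

```bash
python3 - <<'E'
from h import *
print(r.get_state()['tool_pos'])
im,d=snap('top','top6');caps(d)
cv2.imwrite('pics/top6c.png',cv2.resize(im[130:330,90:430],None,fx=2.3,fy=2.3))
im,d=snap('scene','sc6');w=cloud('scene',d);Z=w[...,2]
for x,y in((.5016,.2621),(.451,.3777)):
    m=(np.hypot(w[...,0]-x,w[...,1]-y)<.06)&(Z>.138)&(Z<.152);print(m.sum(),w[m].mean(0) if m.any() else '')
E
```

```text
[0.4993826 0.2628911 0.2985953]
-0.16 230 topZ 0.1596 X 0.0004 Y -0.1449 ptp 0.023 0.025 84
-0.075 none
0 223 topZ 0.1596 X -0.0016 Y 0.0036 ptp 0.025 0.023 81
0.075 225 topZ 0.1593 X -0.0027 Y 0.0717 ptp 0.025 0.025 83
0.16 none
65 [0.50346351 0.26584102 0.14639835]
57 [0.45368902 0.38334106 0.14628723]
```

View pics/top6c.png

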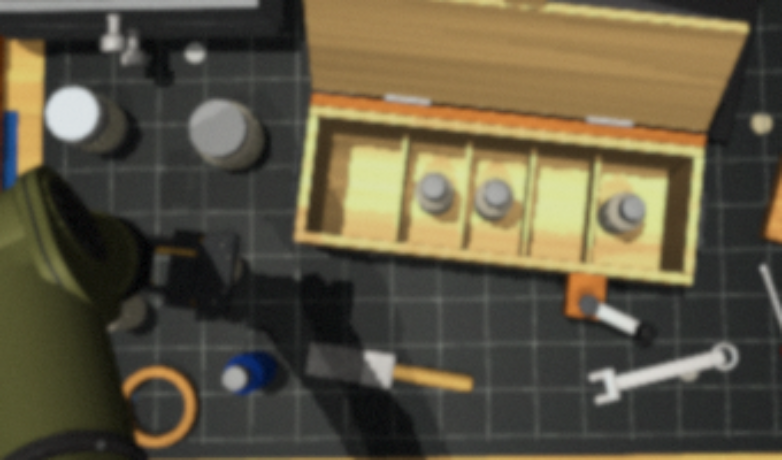

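All three chest bottles now stand, with caps at crop (433,190), (495,197) and (628,210). Both loose bottles are still where they were.

Call:
step_arm --pt "2.6 0 -45 0 0 0 0.4" --pt "0 0 -45 0 0 0 0.4" --pt "0 0 -45 0 0 0 0.4" --pt "0 0 -40 0 0 0 0.4" --pt "0 0 -15 0 0 0 0.4" --pt "0 0 0 0 0 0 0.4" --pt "0 0 0 0 0 0 1" --pt "0 0 0 0 0 0 1" --pt "0 0 0 0 0 0 1" --pt "0 0 0 0 0 0 1" --pt "0 0 0 0 0 0 1" --pt "0 0 0 0 0 0 1" --pt "0 0 0 0 0 0 1" --force 25

```text
clock: 29.7
tool_pos: [0.5036, 0.263, 0.1102]
eef_rot: [0.998, -0.067, 0.001, -0.001]
contact_force: [-0.0, 0.7, 6.6]
opening: 0.288
finger_force: 22.9
```

Call:
step_arm --pt "0 0 15 0 0 0 1" --pt "0 0 35 0 0 0 1" --pt "0 0 40 0 0 0 1" --pt "0 0 40 0 0 0 1" --pt "0 0 40 0 0 0 1" --pt "0 0 25 0 0 0 1" --pt "0 0 0 0 0 0 1" --pt "15.4 -29.3 0 0 0 0 1" --pt "15.4 -29.3 0 0 0 0 1" --pt "15.4 -29.3 0 0 0 0 1" --pt "15.4 -29.3 0 0 0 0 1" --pt "15.4 -29.3 0 0 0 0 1" --pt "15.4 -29.3 0 0 0 0 1" --pt "0 0 0 0 0 0 1" --pt "0 0 0 0 0 0 1"

```text
clock: 31.2
tool_pos: [0.5941, 0.0857, 0.3021]
eef_rot: [0.998, -0.068, -0.002, 0.0]
contact_force: [-0.2, 0.3, -2.1]
opening: 0.29
finger_force: 23.7
```

Held. I'll lower it by 178 mm to a TCP height of about 0.124.

Call:
step_arm --pt "0 0 -35 0 0 0 1" --pt "0 0 -40 0 0 0 1" --pt "0 0 -40 0 0 0 1" --pt "0 0 -30 0 0 0 1" --pt "0 0 -20 0 0 0 1" --pt "0 0 -7 0 0 0 1" --pt "0 0 -4 0 0 0 1" --pt "0 0 -3 0 0 0 1" --pt "0 0 0 0 0 0 1"

```text
clock: 32.1
tool_pos: [0.5954, 0.0869, 0.1257]
eef_rot: [0.998, -0.067, 0.001, -0.0]
contact_force: [-1.0, -0.3, -1.6]
opening: 0.292
finger_force: 23.7
```

Call:
step_arm --pt "0 0 -2 0 0 0 1" --pt "0 0 -2 0 0 0 1" --pt "0 0 -1 0 0 0 1" --pt "0 0 0 0 0 0 1" --pt "0 0 0 0 0 0 1"

```text
clock: 32.6
tool_pos: [0.5962, 0.0867, 0.1222]
eef_rot: [0.998, -0.067, 0.002, -0.0]
contact_force: [-2.6, -0.2, 11.4]
opening: 0.291
finger_force: 24.3
```

Call:
step_arm --pt "0 0 1 0 0 0 0.7" --pt "0 0 0 0 0 0 0.45" --pt "0 0 0 0 0 0 0.45" --pt "0 0 17 0 0 0 0.45" --pt "0 0 40 0 0 0 0.45" --pt "0 0 40 0 0 0 0.45" --pt "0 0 40 0 0 0 0.45" --pt "0 0 40 0 0 0 0.4" --pt "-18 36.5 0 0 0 0 0.4" --pt "-18 36.5 0 0 0 0 0.4" --pt "-18 36.5 0 0 0 0 0.4" --pt "-18 36.5 0 0 0 0 0.4" --pt "-18 36.5 0 0 0 0 0.4" --pt "-18 36.5 0 0 0 0 0.4" --pt "-18 36.5 0 0 0 0 0.4" --pt "-18 36.5 0 0 0 0 0.4" --pt "0 0 0 0 0 0 0.4" --pt "0 0 0 0 0 0 0.4"

```text
clock: 34.4
tool_pos: [0.4504, 0.3792, 0.2976]
eef_rot: [0.998, -0.066, -0.0, 0.0]
contact_force: [1.1, -1.2, -0.5]
opening: 0.601
finger_force: 0.0
```

```bash
python3 - <<'E'
from h import *
print(r.get_state()['tool_pos'])
im,d=snap('top','top7');caps(d)
im,d=snap('scene','sc7');w=cloud('scene',d);Z=w[...,2]
for x,y in((.451,.3777),):
    m=(np.hypot(w[...,0]-x,w[...,1]-y)<.06)&(Z>.138)&(Z<.152);print(m.sum(),w[m].mean(0) if m.any() else '')
E
```

```text
[0.45035605 0.37915385 0.29759407]
-0.16 226 topZ 0.1596 X 0.0004 Y -0.1451 ptp 0.024 0.025 85
-0.075 none
0 225 topZ 0.1594 X -0.0017 Y 0.0037 ptp 0.026 0.023 83
0.075 224 topZ 0.1598 X -0.0027 Y 0.0716 ptp 0.023 0.026 81
0.16 223 topZ 0.1593 X -0.0024 Y 0.1568 ptp 0.025 0.024 83
68 [0.45303975 0.38183283 0.14580419]
```

Call:
step_arm --pt "1.5 0 -45 0 0 0 0.4" --pt "0 0 -45 0 0 0 0.4" --pt "0 0 -45 0 0 0 0.4" --pt "0 0 -39 0 0 0 0.4" --pt "0 0 -15 0 0 0 0.4" --pt "0 0 0 0 0 0 0.4" --pt "0 0 0 0 0 0 1" --pt "0 0 0 0 0 0 1" --pt "0 0 0 0 0 0 1" --pt "0 0 0 0 0 0 1" --pt "0 0 0 0 0 0 1" --pt "0 0 0 0 0 0 1" --pt "0 0 0 0 0 0 1" --force 25

```text
clock: 35.8
tool_pos: [0.4534, 0.3793, 0.1102]
eef_rot: [0.998, -0.067, 0.001, -0.001]
contact_force: [1.0, -0.0, 6.2]
opening: 0.286
finger_force: 22.8
```

Call:
step_arm --pt "0 0 20 0 0 0 1" --pt "0 0 40 0 0 0 1" --pt "0 0 45 0 0 0 1" --pt "0 0 45 0 0 0 1" --pt "0 0 45 0 0 0 1" --pt "0 0 0 0 0 0 1" --pt "8 -37.2 0 0 0 0 1" --pt "8 -37.2 0 0 0 0 1" --pt "8 -37.2 0 0 0 0 1" --pt "8 -37.2 0 0 0 0 1" --pt "8 -37.2 0 0 0 0 1" --pt "8 -37.2 0 0 0 0 1" --pt "8 -37.2 0 0 0 0 1" --pt "8 -37.2 0 0 0 0 1" --pt "8 -37.2 0 0 0 0 1" --pt "8 -37.2 0 0 0 0 1" --pt "8 -37.2 0 0 0 0 1" --pt "8 -37.2 0 0 0 0 1" --pt "8 -37.2 0 0 0 0 1" --pt "8 -37.2 0 0 0 0 1"

```text
clock: 37.8
tool_pos: [0.5637, -0.1435, 0.3027]
eef_rot: [0.998, -0.067, -0.001, -0.0]
contact_force: [0.8, 0.5, -1.9]
opening: 0.291
finger_force: 23.9
```

Call:
step_arm --pt "0 0 0 0 0 0 1" --pt "0 0 0 0 0 0 1"

```text
clock: 38.0
tool_pos: [0.5635, -0.1428, 0.3027]
eef_rot: [0.998, -0.068, -0.001, -0.0]
contact_force: [0.3, 1.0, -1.4]
opening: 0.287
finger_force: 24.2
```

Call:
step_arm --pt "0 0 -35 0 0 0 1" --pt "0 0 -40 0 0 0 1" --pt "0 0 -40 0 0 0 1" --pt "0 0 -30 0 0 0 1" --pt "0 0 -20 0 0 0 1" --pt "0 0 -7 0 0 0 1" --pt "0 0 -4 0 0 0 1" --pt "0 0 -3 0 0 0 1" --pt "0 0 -2 0 0 0 1" --pt "0 0 -2 0 0 0 1" --pt "0 0 0 0 0 0 1"

```text
clock: 39.1
tool_pos: [0.5655, -0.1424, 0.1223]
eef_rot: [0.998, -0.067, 0.001, 0.0]
contact_force: [0.6, 0.4, 3.7]
opening: 0.29
finger_force: 24.4
```

Call:
step_arm --pt "0 0 0.5 0 0 0 0.7" --pt "0 0 0 0 0 0 0.45" --pt "0 0 0 0 0 0 0.45" --pt "0 0 17 0 0 0 0.45" --pt "0 0 40 0 0 0 0.45" --pt "0 0 45 0 0 0 0.45" --pt "0 0 45 0 0 0 0.45" --pt "0 0 45 0 0 0 0.4" --pt "0 0 45 0 0 0 0.4" --pt "0 0 45 0 0 0 0.4" --pt "-14 40 0 0 0 0 0.2" --pt "-14 40 0 0 0 0 0" --pt "-14 40 0 0 0 0 0" --pt "-14 40 0 0 0 0 0" --pt "-14 40 0 0 0 0 0" --pt "-14 40 0 0 0 0 0" --pt "-14 40 0 0 0 0 0" --pt "-14 40 0 0 0 0 0" --pt "0 0 0 0 0 0 0" --pt "0 0 0 0 0 0 0"

```text
clock: 41.1
tool_pos: [0.4521, 0.1782, 0.4033]
eef_rot: [0.998, -0.066, -0.0, 0.0]
contact_force: [1.0, -1.4, 0.2]
opening: 1.0
finger_force: 0.0
```

```bash
python3 - <<'E'
from h import *
print(r.get_state()['tool_pos'])
im,d=snap('top','top8');caps(d)
w=cloud('top',d);o=np.array([.5746,-.0696]);ex=np.array([.991,-.134]);ey=np.array([.134,.991])
p=w[...,:2]-o; X=p@ex;Y=p@ey;Z=w[...,2]
m=(X>.1)&(X<.35)&(abs(Y)<.015)&(Z>.18)&(Z<.4);i=np.argmax(np.where(m,Z,0));print('tab end',X.flat[i],Z.flat[i])
a=np.arctan2(Z[m]-.161,X[m]-.091);rr=np.hypot(Z[m]-.161,X[m]-.091);print('lid',np.pi-np.median(a),rr.max())
t=(X>.1)&(X<.35)&(abs(Y)<.05)&(Z>.2)&(np.hypot(Z-.161,X-.091)>.175)&(np.hypot(Z-.161,X-.091)<.21);print('tab mean',w[t].mean(0),Y[t].min(),Y[t].max(),t.sum())
cv2.imwrite('pics/top8c.png',cv2.resize(im[60:330,90:430],None,fx=2.2,fy=2.2))
E
```

```text
[0.45206049 0.17822159 0.40333583]
-0.16 224 topZ 0.1593 X 0.0007 Y -0.1449 ptp 0.024 0.025 87
-0.075 226 topZ 0.1599 X -0.0023 Y -0.073 ptp 0.025 0.025 87
0 223 topZ 0.1593 X -0.0018 Y 0.0036 ptp 0.025 0.023 79
0.075 224 topZ 0.1595 X -0.0026 Y 0.0721 ptp 0.026 0.025 80
0.16 222 topZ 0.1596 X -0.0022 Y 0.1566 ptp 0.026 0.024 81
tab end 0.18593414946124892 0.3453746811987001
lid 2.043679638037839 0.20738012392959224
tab mean [ 0.7538348  -0.09200691  0.33259424] -0.017792435600788123 0.022110847279364052 233
```

View pics/top8c.png

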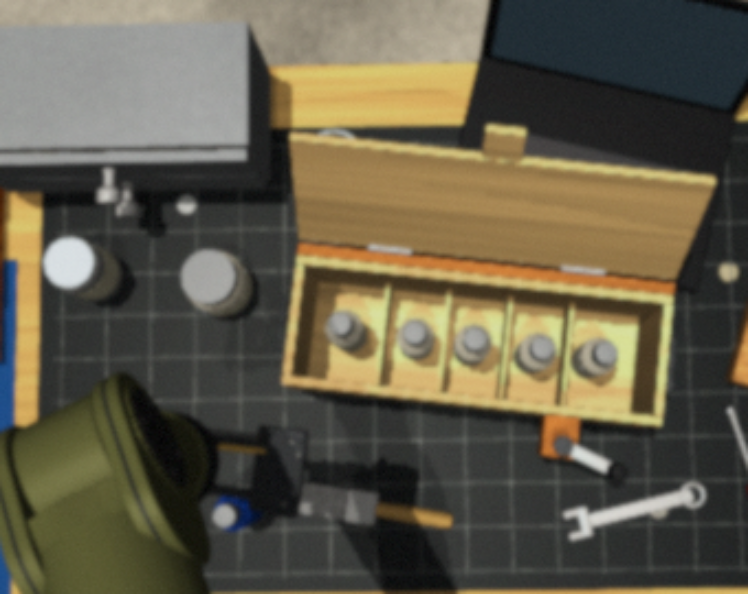

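All five bottles stand upright, one per cell, and the lid leans back at about 2.04 rad.

Call:
step_arm --pt "30.6 -27 0 0 0 0 0" --pt "30.6 -27 0 0 0 0 0" --pt "30.6 -27 0 0 0 0 0" --pt "30.6 -27 0 0 0 0 0" --pt "30.6 -27 0 0 0 0 0" --pt "30.6 -27 0 0 0 0 0" --pt "30.6 -27 0 0 0 0 0" --pt "30.6 -27 0 0 0 0 0" --pt "30.6 -27 0 0 0 0 0" --pt "30.6 -27 0 0 0 0 0" --pt "0 0 0 0 0 0 0" --pt "0 0 0 0 0 0 0" --force 35

```text
clock: 42.35
tool_pos: [0.7583, -0.0953, 0.4016]
eef_rot: [0.998, -0.069, -0.001, 0.001]
contact_force: [-0.0, 0.6, 0.4]
opening: 1.002
finger_force: 0.0
```

Call:
step_arm --pt "0 3 -35 0 0 0 0" --pt "0 0 -35 0 0 0 0" --pt "0 0 -18 0 0 0 0" --pt "0 0 0 0 0 0 0.3" --pt "0 0 0 0 0 0 1" --pt "0 0 0 0 0 0 1" --pt "0 0 0 0 0 0 1" --pt "0 0 0 0 0 0 1" --pt "0 0 0 0 0 0 1" --pt "0 0 0 0 0 0 1" --pt "0 0 0 0 0 0 1" --pt "0 0 0 0 0 0 1" --pt "0 0 0 0 0 0 1"

```text
clock: 43.65
tool_pos: [0.7585, -0.0919, 0.3162]
eef_rot: [0.998, -0.068, 0.0, 0.002]
contact_force: [-1.3, -5.8, 2.3]
opening: 0.453
finger_force: 35.0
```

Call:
step_arm --pt "-17.4 2.4 8.6 0 0 0 1" --pt "-18.2 2.5 6.7 0 0 0 1" --pt "-18.8 2.5 4.8 0 0 0 1" --pt "-19.2 2.6 2.9 0 0 0 1" --pt "-19.4 2.6 0.9 0 0 0 1" --pt "-19.4 2.6 -1.1 0 0 0 1" --pt "-19.1 2.6 -3.1 0 0 0 1" --pt "-18.7 2.5 -5.1 0 0 0 1" --pt "-18.1 2.4 -7.0 0 0 0 1" --pt "-17.3 2.3 -8.8 0 0 0 1" --pt "-16.3 2.2 -10.6 0 0 0 1" --pt "-15.2 2.0 -12.2 0 0 0 1" --pt "0 0 0 0 0 0 1" --pt "0 0 0 0 0 0 1"

```text
clock: 45.05
tool_pos: [0.538, -0.0643, 0.2912]
eef_rot: [0.998, -0.069, -0.003, 0.003]
contact_force: [-7.8, -9.6, 3.1]
opening: 0.446
finger_force: 35.0
```

Call:
step_arm --pt "-13.8 1.9 -13.7 0 0 0 1" --pt "-12.4 1.7 -15.1 0 0 0 1" --pt "-10.8 1.5 -16.3 0 0 0 1" --pt "-9.1 1.2 -17.3 0 0 0 1" --pt "-7.3 1.0 -18.1 0 0 0 1" --pt "-5.4 0.7 -18.8 0 0 0 1" --pt "-3.5 0.5 -19.3 0 0 0 1" --pt "-1.5 0.2 -19.5 0 0 0 1" --pt "0 0 -2 0 0 0 1" --pt "0 0 0 0 0 0 1"

```text
clock: 46.05
tool_pos: [0.4753, -0.0565, 0.1511]
eef_rot: [0.998, -0.07, -0.002, 0.003]
contact_force: [-2.9, -14.9, -0.3]
opening: 0.449
finger_force: 35.0
```

Call:
step_arm --pt "0 0 -2 0 0 0 1" --pt "0 0 -2 0 0 0 1" --pt "0 0 0 0 0 0 1"

```text
clock: 46.35
tool_pos: [0.4757, -0.0566, 0.1504]
eef_rot: [0.998, -0.07, -0.0, 0.003]
contact_force: [-10.6, -12.7, 36.4]
opening: 0.45
finger_force: 35.0
```

Call:
step_arm --pt "0 0 3 0 0 0 0.5" --pt "0 0 0 0 0 0 0" --pt "0 0 0 0 0 0 0" --pt "0 0 35 0 0 0 0" --pt "0 0 40 0 0 0 0" --pt "0 0 40 0 0 -0.14 0" --pt "-4.1 -13.1 0 0 0 -0.14 0" --pt "-4.1 -13.1 0 0 0 -0.14 0" --pt "-4.1 -13.1 0 0 0 -0.14 0" --pt "-4.1 -13.1 0 0 0 -0.14 0" --pt "-4.1 -13.1 0 0 0 -0.14 0" --pt "-4.1 -13.1 0 0 0 -0.14 0" --pt "-4.1 -13.1 0 0 0 -0.14 0" --pt "-4.1 -13.1 0 0 0 -0.14 0" --pt "-4.1 -13.1 0 0 0 -0.14 0" --pt "-4.1 -13.1 0 0 0 -0.14 0" --pt "-4.1 -13.1 0 0 0 -0.14 0" --pt "-4.1 -13.1 0 0 0 -0.14 0" --pt "0 0 0 0 0 0 0" --pt "0 0 0 0 0 0 0" --force 8

```text
clock: 48.35
tool_pos: [0.4291, -0.2074, 0.2651]
eef_rot: [-0.561, 0.828, 0.0, 0.0]
contact_force: [-0.0, 0.3, -0.0]
opening: 1.004
finger_force: 0.0
```

Call:
step_arm --pt "-2.9 -6.8 -35 0 0 0 0" --pt "0 0 -30 0 0 0 0" --pt "0 0 -12 0 0 0 0.3" --pt "0 0 0 0 0 0 1" --pt "0 0 0 0 0 0 1" --pt "0 0 0 0 0 0 1" --pt "0 0 0 0 0 0 1" --pt "0 0 0 0 0 0 1" --pt "0 0 0 0 0 0 1" --pt "0 0 0 0 0 0 1" --pt "0 0 0 0 0 0 1" --pt "0 0 0 0 0 0 1" --pt "0 0 0 0 0 0 1"

```text
clock: 49.65
tool_pos: [0.4256, -0.2153, 0.1885]
eef_rot: [-0.559, 0.829, 0.0, 0.0]
contact_force: [0.2, 0.4, 1.3]
opening: 0.194
finger_force: 8.0
```

Call:
step_arm --pt "8.1 -3.2 0 0 0 0.14 1" --pt "8.4 -2.0 0 0 0 0.14 1" --pt "8.6 -0.8 0 0 0 0.14 1" --pt "8.7 0.4 0 0 0 0.14 1" --pt "8.5 1.6 0 0 0 0.14 1" --pt "8.2 2.8 0 0 0 0.14 1" --pt "7.8 3.9 0 0 0 0.14 1" --pt "7.1 4.9 0 0 0 0.14 1" --pt "6.4 5.9 0 0 0 0.14 1" --pt "5.5 6.7 0 0 0 0.14 1" --pt "4.5 7.4 0 0 0 0.14 1" --pt "3.4 8.0 0 0 0 0.14 1" --pt "2.3 8.4 0 0 0 0.14 1" --pt "0.5 2 0 0 0 0 1" --pt "0 0 0 0 0 0 1"

```text
clock: 51.15
tool_pos: [0.5148, -0.1697, 0.1886]
eef_rot: [0.998, -0.069, 0.001, 0.0]
contact_force: [3.6, -1.5, -1.2]
opening: 0.197
finger_force: 8.0
```

Knob back at its starting place. I'll release it, retreat and check.

Call:
step_arm --pt "0 0 0 0 0 0 0.5" --pt "0 0 0 0 0 0 0" --pt "0 0 0 0 0 0 0" --pt "0 0 40 0 0 0 0" --pt "0 0 40 0 0 0 0" --pt "0 0 40 0 0 0 0" --pt "-10 -40 0 0 0 0 0" --pt "-15 -40 0 0 0 0 0" --pt "-15 -40 0 0 0 0 0" --pt "-15 -40 0 0 0 0 0" --pt "-15 -40 0 0 0 0 0" --pt "-15 -40 0 0 0 0 0" --pt "0 0 0 0 0 0 0" --pt "0 0 0 0 0 0 0"

```text
clock: 52.55
tool_pos: [0.4274, -0.4098, 0.308]
eef_rot: [0.998, -0.069, -0.001, -0.0]
contact_force: [0.4, -0.4, -0.3]
opening: 0.995
finger_force: 0.0
```

```bash
python3 - <<'E'
from h import *
im,d=snap('top','top9');w=cloud('top',d);Z=w[...,2]
cv2.imwrite('pics/top9c.png',cv2.resize(im[110:330,90:450],None,fx=2.2,fy=2.2))
o=np.array([.5746,-.0696]);ex=np.array([.991,-.134]);ey=np.array([.134,.991])
p=w[...,:2]-o; X=p@ex;Y=p@ey
m=(abs(X)<.05)&(abs(Y)<.18)&(Z<.18)
print(np.polyfit(X[m],Z[m],1))
k=(np.hypot(w[...,0]-.514,w[...,1]+.17)<.04)&(Z>.205);q=w[k].mean(0);print(q)
E
```

```text
[-0.00327652  0.17156075]
[ 0.51406866 -0.16892424  0.21392436]
```

View pics/top9c.png

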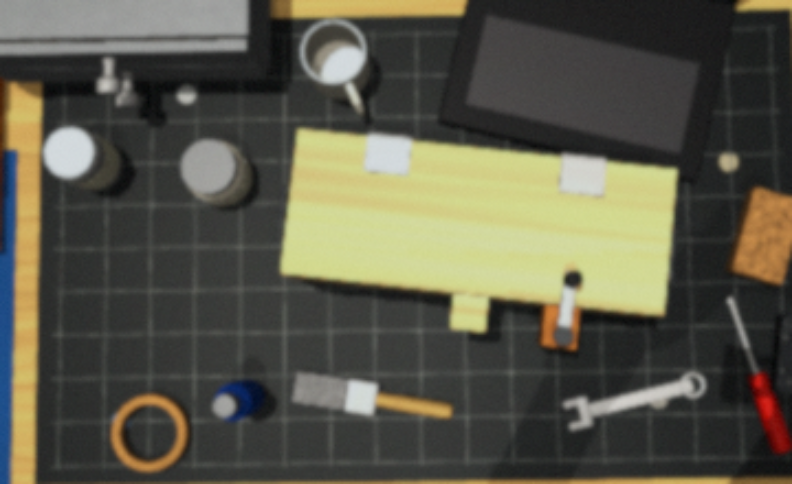

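The lid is shut flat (slope about 0), the latch lies straight back over it with its knob at (573,278), and everything else is in place.

```bash
python3 -c "
from plant import r
print(r.finish_job())"
```

```text
the job is handed in; nothing more can be done
None
```

The job is handed in, with no verdict returned. All five slim bottles stood upright in the chest when last seen before closing, the lid is fully shut, the latch arm is straight back over it, and nothing else on the table looked moved.

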